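# Close and lock the engraver's work clamp

## Robot

A 6-joint arm with a two-finger parallel gripper is mounted at the origin on the work surface. World frame = base frame: x ahead of the robot, y to its left, z up, the work surface at z = 0. Lengths are in mm, angles in rad, forces in N, time in s.
With the tool pointing down it reaches from about 275 to 1000 mm from the base axis. Payload 8.4 kg.
Tool frame: the origin (TCP) lies on the centre line of the jaws, within the pads' length; the fingertips stand 17 mm ahead of it and the grasp point (between the pads) lies 2 mm behind it (r.tcp_to_tips is the z of the fingertips in the tool frame, in mm); z points along the fingers, y is the direction in which the jaws open and shut (so a half turn about z gives the same grasp; the last joint's range is limited). The gripper opens to 85 mm and grips with 20 to 120 N. Pads are 22 mm wide; open, the fingers measure 114 mm over their backs; the gripper's body (76 mm by 85 mm) begins 54 mm behind the grasp point. The pads swing forward as they close: fully open they stand 13 mm farther back than shut.
Start: joints at [1.139, 0.353, 1.633, -0, 1.155, -0.002], TCP at [260.429, 568.159, 225.281] pointing down, gripper open.
Joint ranges: [-2.63, 2.63], [-0.92, 2.1], [0.06, 2.66], [-1.3, 4.44], [0, 2.69], [-3.02, 3.02]. Speed limits (rad/s): [2.22, 2.22, 2.79, 3.14, 3.14, 3.14].

## Interface

Orientations are given as [roll, pitch, yaw] about the fixed x, y, z axes, in that order (R = Rz(yaw) Ry(pitch) Rx(roll)).
In Python, from rig import r, cams, job gives the robot as it stands.
- The arm moves only by the tool drive_tool, never from a script. Its argument "deltas" is a list of rows, each a list of 4 numbers: the shift along the tool's x, y, z in cm, then the turn about the tool's z in rad. In form: [[x, y, z, roll], ...]. A call has 1 to 12 rows; each row shifts and turns the commanded pose from where the row before left it, along the tool's axes as they then stand; what a row does not reach is not made up. A row lasts 1/12 s, in which the tool goes at most 41.7 mm and 7.16 degrees, less where a joint would pass 70% of its speed; a pose out of reach is approached as far as the arm can. A call with a gripper value outside its range is refused whole. "jaw" is the closure, from 0 (fully open) to 1 (shut), set as the call begins (left out, the last holds). The fingers move at their own pace and stop on an object; "force" is the grip in N (left out, the last holds). Time passes only in rows, so rows that do not move let the fingers close. It gives the time, the measured TCP pose, the force and the opening at its end, in the units of the state.
- r.sense(): the state, without advancing time (a new reading comes with each control period).
- cams.grab_frame(name): name is "scene" or "top" or "wrist"; returns (picture, depth): 384x512x3 uint8, red, green, blue; 384x512 float32, mm along the optical axis (not along the pixel's ray), 0 where there is no reading.
- cams.camera_params(name): a dict with "fx", "fy", "cx", "cy" (pixels), "k1" (the pictures are not rectified: a ray, as slopes to the right and down, at radius r is drawn at 1 + k1 r^2 times it, then the intrinsics apply), "R" (3x3) and "t" (3): a world point X has camera coordinates R X + t. Camera axes: x right, y down, z forward; pixel columns grow to the right and rows downward; lengths in mm; the calibration is good to about 2 mm. A picture is of the moment at which its call begins: read the wrist's pose just before it. camera_params takes no time and is no camera call; for the wrist camera it gives the pose at the moment of the call.
- job.sign_off(): hands the job in, once; it reports no verdict.
The state is a dict: "clock": time; "qpos": joint angles; "qvel": joint speeds; "joint_efforts": joint torques, N m; "eef_pos": TCP position; "tcp_rot": TCP orientation; "contact_force": force on the tool from outside, world axes, zero at the start; "wrist_torque": the same for the moment, N m; "opening": opening from 0.0 (shut) to 1.0 (fully open).
Only numpy, scipy, OpenCV 4.12 (cv2) and the standard library are available. Lean on these libraries where they do the work, as an engineer would, in place of code of your own. Each camera call takes 0.05 s, during which the arm holds its last target. There are 200 camera calls.

## Task

Close and lock the blue clamp fixture: push the red knob with the fingertips along the long leg of its L-shaped slot as far as the corner, so that it drives the jaw fully closed and the jaw slides the brass blank up to the fixed stop, then push the knob sideways round the corner, fully home to the end of the short leg. Do not lift the knob or the blank, and leave the other things alone.

Things in the scene. Friction and masses are not known exactly. Their poses are not given: they have to be found in the camera images.
- fixture: blue clamp fixture, fixed to the table. Origin on the table top under the corner of the L slot; x runs along the long leg from its start to the corner and on to jaw, blank and stop; y along the short leg from the corner to its end; z up. Flat deck 28 mm above the table, x -115 to 115, y -65 to 85 mm. Guide rails 8 mm tall at y -58 and 71 mm, x -30 to 90
- slot_corner (a point): centre of the slot at its corner, at deck height; axes as the fixture's. The slot is 16 mm wide; its centre line runs from its start at (-70, 0) to the corner (0, 0) and on to its end (0, 40) mm
- slot_end (a point): centre line point where the knob's pin is fully home at the end of the short leg, at deck height, 40 mm from the corner
- stop_top (a point): top centre of the fixed aluminium stop block on the deck's far end: x 91.5 to 106.5, y -40 to 60 mm in the fixture's frame, 18 mm tall above the deck
- knob: red knob on a pin in the slot. Origin: centre of its underside, which slides on the channel floor 10 mm above the table. Red head: upright cylinder 26 mm across, 30 to 54 mm above the table. Pin 13 mm across. A greased 56 mm foot disc under the deck keeps it in, with 4 mm vertical play. Slides freely, tilts a few degrees when pushed, stays where left; starts 0 to 20 mm from the slot's start
- jaw (a joint): aluminium jaw that slides on the deck along the fixture's x, ahead of the knob; value in m, grows as it closes: 0.038 to 0.048 at the start, 0.070 with the knob at the corner, 0.0705 at its stop. Stays where left; takes about 1 N to slide, 3 to 4 N with the blank
- jaw_face (a point): point on the face by which the knob's head pushes the jaw: end of two flush prongs (y -6 to 8 and 30 to 52 mm), 31 to 47 mm above the table, reaching 23 mm from the jaw bar (y -50 to 64 mm, 14 mm thick). The point is at y = 0, 39 mm above the table, at fixture x = joint value - 0.057 m. At y below -6 mm there is free deck beside the knob for a finger
- blank_center (a point): centre of the brass blank, 40 (x) x 60 (y) x 12 mm, lying loose on the deck between jaw and stop, slightly askew; its centre ends near x = 71 mm in the fixture when clamped, square to the stop
- collet: steel collet ring, 28 mm across, 18 mm tall, standing on the fixture's deck near the corner at the slot's start; bystander. Origin at the centre of its underside
- screwdriver: screwdriver lying on the table; bystander
- flask: pink drinks flask, 68 mm across, 190 mm tall; bystander. Origin at the centre of its underside
- basket: red open plastic basket, 170 x 240 x 60 mm; bystander. Origin at the centre of its underside
- bin: white open plastic bin, 130 x 180 x 50 mm; bystander. Origin at the centre of its underside
- wrench: steel wrench lying on the table; bystander
- can: small jar with a yellow cap, 60 mm across, 75 mm tall; bystander. Origin at the centre of its underside

How it is judged (in metres and radians):
On the way, in this order (a step that is already met when the one before it is completed fails the run):
1. the knob is at the slot's corner and the jaw is closed (value of joint jaw above 0.066 m and x of knob in the frame of fixture above -0.005 m and y of knob in the frame of fixture below 0.015 m), for 0.05 s.
2. the knob is home at the end of the short leg (y of knob in the frame of fixture between 0.036 and 0.044 m and x of knob in the frame of fixture between -0.004 and 0.004 m), for 0.2 s.
At the end, for the whole second after the job is handed in: the knob rests within 4 mm of the end of the short leg, the jaw is within 4.5 mm of its stop (0.066 m or more), and the blank is within 4 mm of its clamped place and square to the stop within 0.06 rad (all of step 2 and value of joint jaw above 0.066 m and x of blank_center in the frame of fixture between 0.067 and 0.075 m and angle between the x axis of blank_center and the x axis of fixture, either way round below 0.06 rad and linear speed of knob below 0.01 m/s); the robot touches nothing.
It fails at once if the knob is lifted (more than 3.2 mm, to the limit of its play) (z of knob in the frame of fixture above 0.0132 m).
It fails at once if the blank is lifted more than 6 mm off the deck (z of blank_center in the frame of fixture above 0.04 m).
It fails at once if a bystander (collet, screwdriver, flask, basket, bin, wrench or jar) is moved more than 15 mm (distance of any of collet, screwdriver, flask, basket, bin, wrench, can from where it was at the start of the episode above 0.015 m).
It also fails if it takes over 35 s, if anything falls off the work surface, if the arm or the gripper's body presses on something with over 40 N, if the wrist force passes 120 N, or if a joint passes its speed limit or range.

## Working session

There is one attempt and no reset: what is moved stays moved. The work goes in short steps, Python scripts to look and compute and a tool call to move; the robot and the scene stay as the last step left them, time stands still between calls to the robot, and variables do not carry over. Pictures are saved under pics/ and viewed, about 8 in all and at most 12, crops included, and the job is handed in when it is done.

Besides the shell and the picture viewer there is one more tool, called after "Emit:" by a JSON object that holds its "method" and its "body". drive_tool: Moves the arm, as the interface text tells. Its arguments: {"type":"object","properties":{"deltas":{"type":"array"},"jaw":{"type":"number"},"force":{"type":"number"}},"required":["deltas"]}

```bash
mkdir -p pics; ls; python3 - <<'E'
from rig import r,cams,job
import cv2,numpy as np
s=r.sense();print(s)
for n in("top","scene"):
    p,d=cams.grab_frame(n);np.savez(f"pics/{n}0.npz",p=p,d=d)
    cv2.imwrite(f"pics/{n}0.png",p[:,:,::-1])
    print(n,cams.camera_params(n))
a=[cv2.imread(f"pics/{n}0.png") for n in("top","scene")]
cv2.imwrite("pics/both.png",cv2.resize(np.vstack(a),None,fx=.78,fy=.78))
E
```

```text
pics
{'clock': 0.0, 'qpos': array([ 1.13861810e+00,  3.53656205e-01,  1.63414350e+00,  5.93810731e-06,
        1.15518133e+00, -2.40788564e-03]), 'qvel': array([-0.00043146,  0.00117282, -0.00062229, -0.00035346,  0.00012495,
       -0.00079048]), 'joint_efforts': array([ 6.37152662e-04, -6.05251265e+01, -3.42071307e+01, -5.09823531e-05,
        9.66080348e-03, -3.88667206e-05]), 'eef_pos': array([260.21371897, 567.72245828, 224.55264205]), 'tcp_rot': array([-3.14020429e+00, -8.77229635e-06,  2.71181990e+00]), 'contact_force': array([-0.00272277, -0.53365217, -0.07876685]), 'wrist_torque': array([-0.06148154,  0.0196039 ,  0.02160729]), 'opening': 1.0004596125228582}
top {'fx': 394.9839481574283, 'fy': 394.9839481574283, 'cx': 255.81153738215346, 'cy': 188.02521417392015, 'k1': -0.012430099245850569, 'R': array([[ 0.01856044, -0.99978821, -0.0088902 ],
       [-0.98570674, -0.01680845, -0.16762967],
       [ 0.16744474,  0.01187441, -0.98580995]]), 't': array([ -38.36711656,  539.17976471, 1137.79258103])}
scene {'fx': 491.43585912821163, 'fy': 491.43585912821163, 'cx': 254.9312259180076, 'cy': 193.6538593927476, 'k1': -0.1167849736362236, 'R': array([[-0.09736628,  0.99515338, -0.01376814],
       [ 0.8067391 ,  0.07081533, -0.58664915],
       [-0.58283088, -0.06822714, -0.80972416]]), 't': array([  89.38983976, -374.93277427, 1956.50049001])}
```

View pics/top0.png

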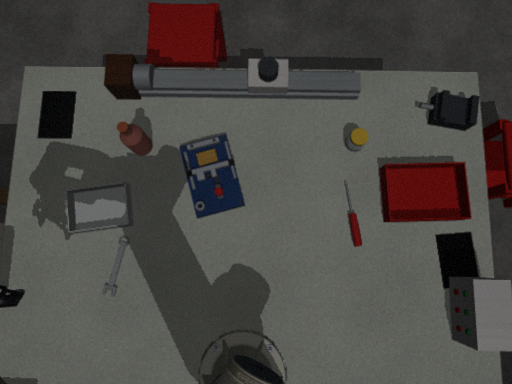

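View pics/scene0.png

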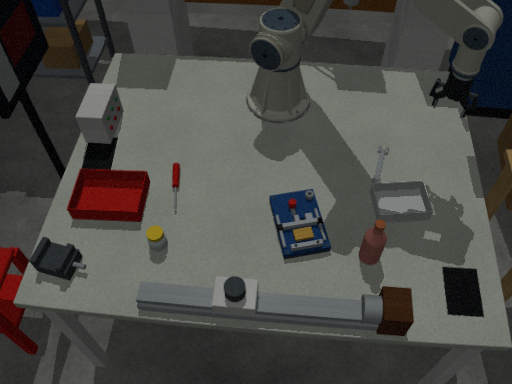

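The top view shows the blue fixture at about (212,175) px, with its stop on the upper side. The knob is red at (219,190), the blank orange at (207,157) and the collet at (200,205).

```bash
cat > h.py <<'E'
import numpy as np,cv2
def ray(P,uv):
    K=np.array([[P['fx'],0,P['cx']],[0,P['fy'],P['cy']],[0,0,1.]])
    q=cv2.undistortPoints(np.array(uv,float).reshape(-1,1,2),K,np.array([P['k1'],0,0,0,0.])).reshape(-1,2)
    d=np.c_[q,np.ones(len(q))]@P['R']; c=-P['R'].T@P['t']; return c,d
def onplane(P,uv,z):
    c,d=ray(P,uv); return c+d*((z-c[2])/d[:,2])[:,None]
def project(P,X):
    c=np.atleast_2d(X)@P['R'].T+P['t']; q=c[:,:2]/c[:,2:]; q=q*(1+P['k1']*(q**2).sum(1,keepdims=True))
    return q*[P['fx'],P['fy']]+[P['cx'],P['cy']]
def fix2w(F,p): # F=(x,y,yaw)
    c,s=np.cos(F[2]),np.sin(F[2]); p=np.atleast_2d(p).astype(float); return p@np.array([[c,s],[-s,c]])+F[:2]
def w2fix(F,p):
    c,s=np.cos(F[2]),np.sin(F[2]); return (np.atleast_2d(p)-F[:2])@np.array([[c,-s],[s,c]])
E
python3 - <<'E'
from h import *
from rig import cams
def blob(m):
    n,l,st,c=cv2.connectedComponentsWithStats(m.astype(np.uint8));return l,st,c
for n,box in(("top",(170,255,125,225)),("scene",(262,335,180,265))):
    f=np.load(f"pics/{n}0.npz");P=cams.camera_params(n)
    hsv=cv2.cvtColor(f['p'],cv2.COLOR_RGB2HSV);h,s,v=cv2.split(hsv)
    w=np.zeros(h.shape,bool);w[box[2]:box[3],box[0]:box[1]]=1
    blue=w&(h>95)&(h<135)&(s>110); red=w&((h<6)|(h>172))&(s>140)&(v>60); br=w&(h>8)&(h<28)&(s>110)
    cs,_=cv2.findContours(blue.astype(np.uint8),0,1)
    allp=np.argwhere(blue)[:,::-1]
    X=onplane(P,allp,28)[:,:2].astype(np.float32)
    rect=cv2.minAreaRect(X);print(n,"rect",rect,cv2.boxPoints(rect))
    for nm,m,z in(("red",red,54),("brass",br,40)):
        l,st,c=blob(m);i=1+st[1:,4].argmax();print(nm,st[i],c[i],onplane(P,[c[i]],z))
        if nm=="brass":
            print(cv2.minAreaRect(onplane(P,np.argwhere(l==i)[:,::-1],40)[:,:2].astype(np.float32)))
E
```

```text
top rect ((581.0416259765625, 108.43022155761719), (229.53797912597656, 146.77200317382812), 16.443513870239258) [[450.1934    146.32703  ]
 [491.74014     5.5581093]
 [711.8899     70.53342  ]
 [670.34314   211.30234  ]]
red [215 187   8   9  56] [218.32142857 191.        ] [[527.43999149  82.38932727  54.        ]]
brass [196 149  22  17 252] [206.53968254 156.84126984] [[634.71748694 123.57950531  40.        ]]
((634.8062744140625, 123.50387573242188), (41.11274719238281, 58.86629104614258), 18.195913314819336)
scene rect ((587.6307983398438, 110.24513244628906), (240.1129913330078, 151.05592346191406), 16.179704666137695) [[451.28348  149.32776 ]
 [493.3754     4.254795]
 [723.97815   71.162506]
 [681.8862   216.23547 ]]
red [289 199   7   9  46] [291.7826087  202.17391304] [[531.05905536  83.3452238   54.        ]]
brass [293 227  21  14 222] [302.65765766 233.38288288] [[637.94239142 124.0888538   40.        ]]
((637.593017578125, 124.40847778320312), (43.30183029174805, 59.386314392089844), 17.885944366455078)
```

Emit:
{"method": "drive_tool", "body": {"deltas": [[-2.3,-1.59,0,0],[-2.3,-1.59,0,0],[-2.3,-1.59,0,0],[-2.3,-1.59,0,0],[-2.3,-1.59,0,0],[-2.3,-1.59,0,0],[-2.3,-1.59,0,0],[-2.3,-1.59,0,0],[-2.3,-1.59,0,0],[-2.3,-1.59,0,0]], "jaw": 1, "force": 40}}

```text
clock: 0.93
eef_pos: [403.6, 326.4, 225.1]
tcp_rot: [-3.141, -0.0, 2.712]
contact_force: [-0.5, -0.0, -0.2]
opening: 0.002
```

Emit:
{"method": "drive_tool", "body": {"deltas": [[-2.3,-1.59,0,0],[-2.3,-1.59,0,0],[-2.3,-1.59,0,0],[-2.3,-1.59,0,0],[-2.3,-1.59,0,0],[-2.3,-1.59,0,0],[-2.3,-1.59,0,0],[-2.3,-1.59,0,0],[-2.3,-1.59,0,0],[-2.3,-1.59,0,0]]}}

```text
clock: 1.77
eef_pos: [546.4, 86.0, 225.0]
tcp_rot: [-3.141, -0.0, 2.712]
contact_force: [0.2, -0.9, -0.8]
opening: 0.0
```

Emit:
{"method": "drive_tool", "body": {"deltas": [[0,0,0,0.121],[0,0,0,0.121],[0,0,0,0.121],[0,0,0,0.121],[0,0,0,0.121],[0,0,0,0.121],[0,0,0,0.121],[0,0,0,0.121],[0,0,0,0.121],[0,0,0,0.121]]}}

```text
clock: 2.6
eef_pos: [545.8, 87.4, 225.0]
tcp_rot: [-3.141, 0.0, 1.496]
contact_force: [0.5, -0.7, -0.1]
opening: 0.004
```

Emit:
{"method": "drive_tool", "body": {"deltas": [[0,0,0,0.121],[0,0,0,0.121],[0,0,0,0.121],[0,0,0,0.121],[0,0,0,0.121],[0,0,0,0.121],[0,0,0,0.121],[0,0,0,0.121],[0,0,0,0.121],[0,0,0,0.121]]}}

```text
clock: 3.43
eef_pos: [545.8, 87.4, 225.0]
tcp_rot: [-3.141, 0.001, 0.286]
contact_force: [-0.6, 0.1, 0.1]
opening: -0.003
```

```bash
python3 - <<'E'
from rig import r,cams
import cv2,numpy as np
s=r.sense();print({k:s[k] for k in("clock","qpos","eef_pos","tcp_rot","contact_force","opening")},r.tcp_to_tips)
P=cams.camera_params("wrist");print(P)
p,d=cams.grab_frame("wrist");np.savez("pics/w1.npz",p=p,d=d,**P);cv2.imwrite("pics/w1.png",p[:,:,::-1])
E
```

```text
{'clock': 3.4333, 'qpos': array([1.56021372e-01, 2.41885100e-01, 1.78902047e+00, 2.25394534e-05,
       1.11138430e+00, 1.44101863e+00]), 'eef_pos': array([545.8055244 ,  87.38068244, 224.95347868]), 'tcp_rot': array([-3.14148240e+00,  6.88736324e-04,  2.85789102e-01]), 'contact_force': array([-0.63918852,  0.14093464,  0.09484451]), 'opening': -0.0029254567196045048} 17.0
{'fx': 272.4790212670334, 'fy': 272.4790212670334, 'cx': 256.89041534255233, 'cy': 189.64175363568407, 'k1': -0.06686950479485529, 'R': array([[ 2.82122432e-01, -9.59378378e-01,  2.48433234e-04],
       [-9.18025980e-01, -2.69886792e-01,  2.90498570e-01],
       [-2.78630998e-01, -8.21842313e-02, -9.56875394e-01]]), 't': array([-70.57458995, 487.46716811, 537.83672205])}
```

View pics/w1.png

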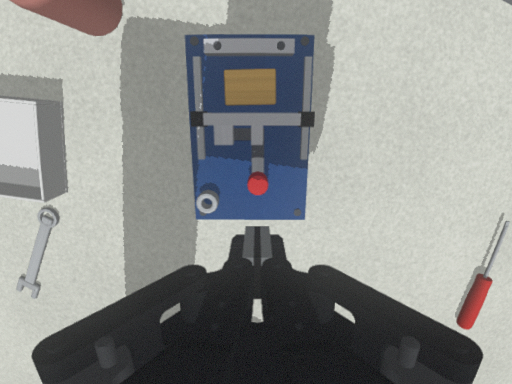

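The wrist view shows the fixture upright. The knob is at (258,184), the collet at (207,201), the jaw bar at row 120 and the blank at (250,87). The shut fingertips are at (257,240).

```bash
cat > meas.py <<'E'
from h import *
def meas(p,P,F=None):
    h,s,v=cv2.split(cv2.cvtColor(p,cv2.COLOR_RGB2HSV)); w=np.zeros(h.shape,bool);w[20:235,170:340]=1
    big=lambda m:(lambda t:(t[1]==1+t[2][1:,4].argmax(),t[3][1+t[2][1:,4].argmax()]))(cv2.connectedComponentsWithStats((w&m).astype(np.uint8)))
    if F is None:
        b,_=big((h>95)&(h<135)&(s>110)); rc=cv2.minAreaRect(onplane(P,np.argwhere(b)[:,::-1],28)[:,:2].astype(np.float32))
        a=np.deg2rad(rc[2]); a=a if a<np.pi/4 else a-np.pi/2; c=np.array(rc[0])
        F=(*(c-10*np.array([-np.sin(a),np.cos(a)])),a); print("rect",rc,"F",np.round(F,3))
    k,c=big(((h<8)|(h>172))&(s>140)&(v>60)); 
    print("knob",c,w2fix(F,onplane(P,[c],54)[:,:2]).round(1))
    m,c=big((h>8)&(h<30)&(s>110)); rc=cv2.minAreaRect(onplane(P,np.argwhere(m)[:,::-1],40)[:,:2].astype(np.float32))
    print("blank",w2fix(F,np.array(rc[0])).round(1),rc)
    return F
E
python3 - <<'E'
from meas import *
f=np.load("pics/w1.npz");P={k:f[k] for k in f}
F=meas(f['p'],P)
for nm,uv,z in(("collet",(207,201),46),("stopC",(249,46),46),("jawbarC",(252,120),47),("prong end",(258,151),47),("tip",(257,240),210)):
    X=onplane(P,[uv],z);print(nm,X.round(1),w2fix(F,X[:,:2]).round(1))
print(f['d'][200:262:6,257],f['d'][240,225:290:5])
cs=fix2w(F,[(-115,-65),(-115,85),(115,85),(115,-65),(0,0)]);print(cs.round(1),project(P,np.c_[cs,[28]*5]).round(0))
E
```

```text
rect ((534.1758422851562, 93.5838394165039), (123.17276000976562, 147.66015625), 16.40304946899414) F [5.3700e+02 8.3991e+01 2.8600e-01]
knob [257.42941176 183.88823529] [[-5.7 -0.3]]
blank [[107.2   9. ]] ((637.285888671875, 122.93183898925781), (37.965396881103516, 57.314422607421875), 17.736404418945312)
collet [[489.6 136.7  46. ]] [[-30.6  63.9]]
stopC [[678.  134.9  46. ]] [[149.6   9. ]]
jawbarC [[602.1 109.4  47. ]] [[69.6  6. ]]
prong end [[569.2  92.5  47. ]] [[33.3 -1. ]]
tip [[536.3  84.1 210. ]] [[-0.6  0.3]]
[364.28757  368.36496  369.87247  374.49496  407.41837  145.52834
 138.12926  132.63698  126.99207  121.23857  118.963875] [412.75668 413.34888 143.25774 142.64804 134.14917 135.36368 133.26389
 132.84383 132.70992 144.17612 141.93222 141.4366  413.75333]
[[445.  -10.8]
 [402.7 133.1]
 [623.3 198. ]
 [665.7  54.1]
 [537.   84. ]] [[303. 252.]
 [198. 252.]
 [186.  81.]
 [312.  81.]
 [257. 174.]]
```

```bash
sed -i 's/b,_=big((h>95)&(h<135)&(s>110));/b=w\&(h>95)\&(h<135)\&(s>110);/' meas.py
python3 - <<'E'
from meas import *
f=np.load("pics/w1.npz");P={k:f[k] for k in f}
F=meas(f['p'],P)
for nm,uv,z in(("collet",(207,201),46),("stopC",(249,46),46),("jawbarC",(252,120),47),("prong end",(258,151),47)):
    X=onplane(P,[uv],z);print(nm,X.round(1),w2fix(F,X[:,:2]).round(1))
E
```

```text
rect ((583.94189453125, 107.9474868774414), (227.18162536621094, 147.56907653808594), 16.239307403564453) F [5.86738e+02 9.83460e+01 2.83000e-01]
knob [257.42941176 183.88823529] [[-57.5  -0.2]]
blank [[55.4  9.5]] ((637.285888671875, 122.93183898925781), (37.965396881103516, 57.314422607421875), 17.736404418945312)
collet [[489.6 136.7  46. ]] [[-82.5  63.9]]
stopC [[678.  134.9  46. ]] [[97.8  9.5]]
jawbarC [[602.1 109.4  47. ]] [[17.8  6.4]]
prong end [[569.2  92.5  47. ]] [[-18.5  -0.8]]
```

Emit:
{"method": "drive_tool", "body": {"deltas": [[-1.6,0.06,0,0],[-1.6,0,0,0],[-1.6,0,0,0],[0,0,2.5,0],[0,0,2.5,0],[0,0,2.5,0],[0,0,2.5,0],[0,0,2.5,0],[0,0,2.0,0],[0,0,1.4,0],[0,0,0.8,0],[0,0,0,0]]}}

```text
clock: 4.48
eef_pos: [499.0, 72.8, 56.7]
tcp_rot: [-3.141, 0.003, 0.294]
contact_force: [-0.7, 0.6, 0.0]
opening: -0.003
```

```bash
python3 - <<'E'
from rig import r,cams
import cv2,numpy as np
from h import *
F=(585.5,98.4,.285)
s=r.sense();print(s['eef_pos'],s['contact_force'],w2fix(F,s['eef_pos'][:2]))
P=cams.camera_params("wrist")
p,d=cams.grab_frame("wrist");np.savez("pics/w2.npz",p=p,d=d,**P);cv2.imwrite("pics/w2.png",p[:,:,::-1])
E
```

```text
[499.02431939  72.83344555  56.67143872] [-0.67164939  0.57461219  0.03544386] [[-90.17562185  -0.22195994]]
```

View pics/w2.png

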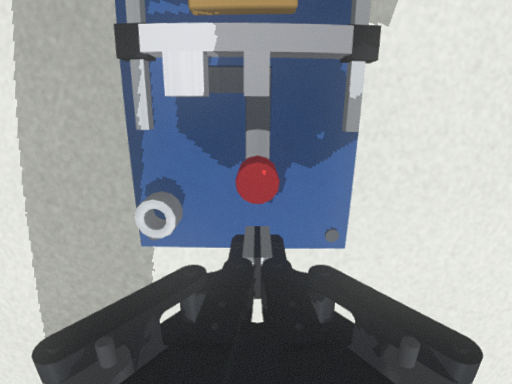

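The fingers line up with the knob at (257,180) and the deck around them is clear. I'll start the long push.

Emit:
{"method": "drive_tool", "body": {"deltas": [[0,0,0,0],[0,0,0.2,0],[0.4,0,0,0],[0.4,0,0,0],[0.4,0,0,0],[0.4,0,0,0],[0.4,0,0,0],[0.4,0,0,0],[0.4,0,0,0],[0.4,0,0,0]]}}

```text
clock: 5.37
eef_pos: [531.3, 82.4, 56.2]
tcp_rot: [3.142, 0.0, 0.292]
contact_force: [-0.5, 0.8, -0.3]
opening: -0.003
```

Emit:
{"method": "drive_tool", "body": {"deltas": [[0.4,0,0,0],[0.4,0,0,0],[0.4,0,0,0],[0.4,0,0,0],[0.4,0,0,0],[0,0,0,0]]}}

```text
clock: 5.87
eef_pos: [551.1, 88.2, 56.4]
tcp_rot: [3.141, -0.001, 0.292]
contact_force: [0.3, 1.0, -0.0]
opening: 0.0
```

```bash
cat > look.py <<'E'
import sys
from rig import r,cams
from h import *
F=(585.5,98.4,.285)
def look(n):
    s=r.sense();print(s['clock'],s['eef_pos'].round(1),s['tcp_rot'].round(3),s['contact_force'].round(1),w2fix(F,s['eef_pos'][:2]).round(1))
    P=cams.camera_params("wrist");p,d=cams.grab_frame("wrist");np.savez(f"pics/{n}.npz",p=p,d=d,**P);cv2.imwrite(f"pics/{n}.png",p[:,:,::-1])
    h,s,v=cv2.split(cv2.cvtColor(p,cv2.COLOR_RGB2HSV))
    m=(((h<8)|(h>172))&(s>140)&(v>60)).astype(np.uint8);m[:,:120]=0;m[:,400:]=0
    t=cv2.connectedComponentsWithStats(m);i=1+t[2][1:,4].argmax();print("knob px",t[3][i],t[2][i],w2fix(F,onplane(P,[t[3][i]],54)[:,:2]).round(1))
    return p,P
if __name__=="__main__":look(sys.argv[1])
E
python3 look.py w3
```

```text
5.8667 [551.1  88.2  56.4] [ 3.141e+00 -1.000e-03  2.920e-01] [ 0.3  1.  -0. ] [[-35.9  -0.1]]Traceback (most recent call last):
  File "look.py", line 12, in <module>
    if __name__=="__main__":look(sys.argv[1])
                            ~~~~^^^^^^^^^^^^^
  File "look.py", line 10, in look
    t=cv2.connectedComponentsWithStats(m);i=1+t[2][1:,4].argmax();print("knob px",t[3][i],t[2][i],w2fix(F,onplane(P,[t[3][i]],54)[:,:2]).round(1))
                                              ~~~~~~~~~~~~~~~~~^^
ValueError: attempt to get argmax of an empty sequence
```

View pics/w3.png

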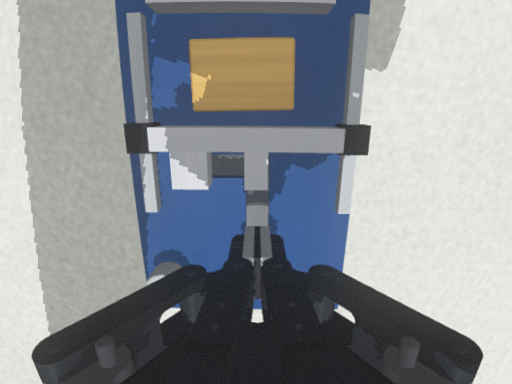

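```bash
python3 - <<'E'
from h import *
f=np.load("pics/w3.npz");P={k:f[k] for k in f}
c,D=ray(P,[(257,v) for v in range(205,275,6)]);dep=f['d'][205:275:6,257]
from look import F
X=c+D*dep[:,None];print(np.c_[w2fix(F,X[:,:2]),X[:,2],dep].round(1))
c,D=ray(P,[(250,v) for v in range(205,275,6)]);dep=f['d'][205:275:6,250]
X=c+D*dep[:,None];print(np.c_[w2fix(F,X[:,:2]),X[:,2],dep].round(1))
from rig import cams
p,d=cams.grab_frame("scene");cv2.imwrite("pics/s3.png",cv2.resize(p[160:280,230:370,::-1],None,fx=5,fy=5,interpolation=2))
E
```

```text
[[-30.6  -0.5  15.5 201. ]
 [-35.4  -0.5  15.5 202.3]
 [-40.1  -0.6  15.7 203.5]
 [-44.9  -0.6  15.8 204.8]
 [-24.   -0.4  71.2 145.7]
 [-24.6  -0.4  77.2 140.2]
 [-24.3  -0.4  84.3 133.3]
 [-24.6  -0.4  89.9 127.9]
 [-24.1  -0.4  96.2 121.8]
 [-25.   -0.4  99.8 118.6]
 [-28.1  -0.4  99.8 119.5]
 [-31.5  -0.4  99.3 121. ]]
[[-30.4   4.7  16.1 200.3]
 [-35.5   4.7  15.4 202.5]
 [-40.5   4.7  14.8 204.4]
 [-45.1   4.7  15.6 205. ]
 [-24.4   3.4  70.4 146.6]
 [-24.6   3.2  77.2 140.1]
 [-24.6   3.1  83.9 133.8]
 [-24.4   2.9  90.3 127.5]
 [-24.9   2.8  95.  123.2]
 [-25.3   2.7  99.4 119.1]
 [-23.7   2.5 106.7 111.7]
 [-23.4   2.4 111.6 106.9]]
```

View pics/s3.png

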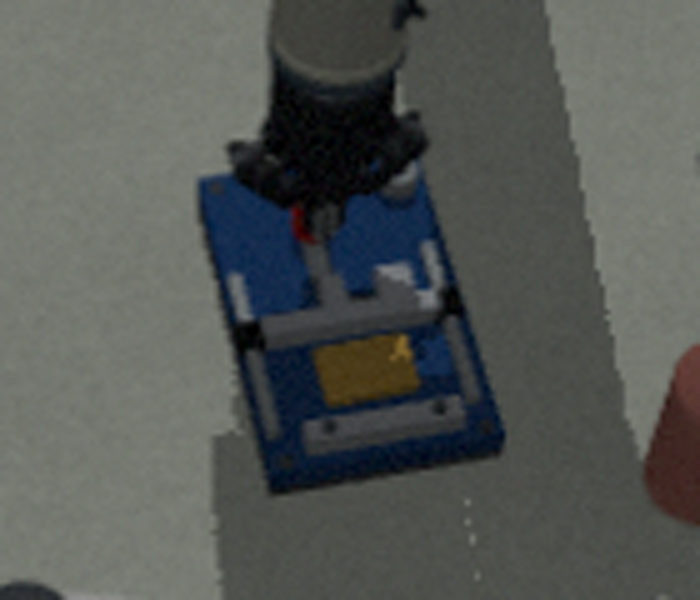

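The fingertips passed above the knob, which is still visible under and behind them in the scene view at (304,222). By depth the tips are much higher than TCP-17. I'll back off and check the depth scale on known surfaces.

Emit:
{"method": "drive_tool", "body": {"deltas": [[-1,0,-0.5,0],[-1.5,0,0,0],[-1.5,0,0,0],[-1.4,0,0,0],[0,0,0,0]]}}

```text
clock: 6.38
eef_pos: [494.5, 71.5, 61.2]
tcp_rot: [-3.141, 0.004, 0.292]
contact_force: [-0.0, 0.4, -0.5]
opening: 0.002
```

```bash
python3 - <<'E'
from look import *
p,P=look("w4");f=np.load("pics/w4.npz")
def pts(uv):
    uv=np.array(uv);c,D=ray(P,uv);dep=f['d'][uv[:,1],uv[:,0]];X=c+D*dep[:,None];print(np.c_[w2fix(F,X[:,:2]),X[:,2]].round(1).tolist())
print("deck");pts([(200,230),(300,210),(310,150),(220,215)])
print("jawbar,knobtop,table");pts([(250,40),(257,180),(60,200),(450,150)])
print("tip");pts([(250,v) for v in range(219,240,2)])
E
```

```text
6.3833 [494.5  71.5  61.2] [-3.141  0.004  0.292] [-0.   0.4 -0.5] [[-94.9  -0.2]]
knob px [257.13907734 170.81886024] [ 237  148   42   46 1474] [[-56.2  -0.4]]
deck
[[-107.0, 41.1, 27.6], [-90.6, -31.2, 27.9], [-47.7, -35.7, 27.8], [-94.9, 26.0, 27.9]]
jawbar,knobtop,table
[[15.4, 4.0, 45.2], [-61.8, -0.4, 53.6], [-94.5, 165.8, -0.1], [-50.3, -155.1, -1.3]]
tip
[[-97.4, 4.4, 28.7], [-99.7, 4.5, 27.2], [-101.2, 4.4, 27.4], [-102.2, 4.4, 28.7], [-83.3, 3.3, 72.7], [-83.3, 3.3, 75.4], [-83.3, 3.2, 77.8], [-83.4, 3.2, 79.9], [-83.7, 3.1, 81.6], [-83.6, 3.1, 84.0], [-82.9, 3.0, 87.6]]
```

```bash
python3 - <<'E'
from look import *
f=np.load("pics/w4.npz");P={k:f[k] for k in f}
v,u=np.mgrid[0:384:2,0:512:2];uv=np.c_[u.ravel(),v.ravel()];c,D=ray(P,uv);dep=f['d'][uv[:,1],uv[:,0]]
X=c+D*dep[:,None];q=w2fix(F,X[:,:2]);m=(dep>0)&(X[:,2]>60)&(q[:,0]<-70)
for a in range(-100,100,8):
    k=m&(q[:,1]>=a)&(q[:,1]<a+8)
    if k.sum():
        i=np.where(k)[0][X[k,2].argmin()];print(a,X[i,2].round(1),q[i].round(1),"xmax",q[k,0].max().round(1))
from rig import r
s=r.sense();print(s['qpos'],s['eef_pos'])
E
```

```text
-68 149.7 [-82.4 -60.9] xmax -80.8
-60 141.6 [-81.6 -52. ] xmax -78.6
-52 131.0 [-81.9 -44.9] xmax -80.2
-44 120.2 [-82.7 -36.3] xmax -80.3
-36 111.8 [-81.7 -28. ] xmax -80.3
-28 109.3 [-87.2 -20.5] xmax -79.4
-20 77.6 [-87.4 -12.8] xmax -72.5
-12 70.8 [-83.6  -4.4] xmax -72.7
-4 70.6 [-83.7  -1.1] xmax -76.7
4 70.9 [-83.6   5.6] xmax -73.2
12 77.8 [-87.5  12.8] xmax -72.5
20 109.9 [-87.2  20.2] xmax -80.2
28 113.1 [-82.3  28.5] xmax -81.2
36 122.1 [-82.8  37. ] xmax -81.1
44 132.0 [-82.6  44.9] xmax -80.9
52 139.0 [-83.8  52.2] xmax -79.3
60 151.0 [-82.8  60.2] xmax -82.0
[ 1.41023191e-01  3.93438216e-01  2.02206300e+00 -2.31972344e-05
  7.27272098e-01  1.42035234e+00] [496.6334116   72.01444722  61.52889772]
```

Depth on the deck (27.9) and knob top (53.6) is correct. The shut tips are really at about TCP+9 mm, so I'll go down by camera measurement and watch the force.

Emit:
{"method": "drive_tool", "body": {"deltas": [[0,0,0.4,0],[0,0,0.4,0],[0,0,0.4,0],[0,0,0.4,0],[0,0,0.4,0],[0,0,0.4,0],[0,0,0,0],[0,0,0,0]]}}

```text
clock: 7.1
eef_pos: [498.1, 72.4, 36.9]
tcp_rot: [-3.141, 0.001, 0.292]
contact_force: [0.0, -0.1, -0.1]
opening: -0.003
```

```bash
cat > tip.py <<'E'
from look import *
import sys
p,P=look(sys.argv[1]);f=np.load(f"pics/{sys.argv[1]}.npz")
uv=np.array([(u,v) for u in (250,264) for v in range(219,236)]);c,D=ray(P,uv);X=c+D*f['d'][uv[:,1],uv[:,0]][:,None];q=w2fix(F,X[:,:2])
k=np.abs(q[:,0]-w2fix(F,r.sense()['eef_pos'][:2])[0,0]-11.3)<4;print("tips",np.c_[q,X[:,2]][k][:4].round(1).tolist())
E
python3 tip.py w5
```

```text
7.1 [498.1  72.4  36.9] [-3.141e+00  1.000e-03  2.920e-01] [ 0.  -0.1 -0.1] [[-91.1  -0.4]]
knob px [256.68142023 187.93044747] [ 232  161   50   54 2056] [[-55.6  -0.4]]
tips [[-79.6, 3.2, 47.0], [-79.2, 3.1, 49.2], [-79.1, 3.1, 50.6], [-79.3, 3.1, 51.5]]
```

Emit:
{"method": "drive_tool", "body": {"deltas": [[0,0,0.4,0],[0,0,0.4,0],[0,0,0.3,0],[0,0,0,0]]}}

```text
clock: 7.48
eef_pos: [497.9, 72.4, 25.6]
tcp_rot: [-3.141, 0.001, 0.292]
contact_force: [-0.4, -0.1, -0.0]
opening: 0.006
```

Emit:
{"method": "drive_tool", "body": {"deltas": [[0.4,0,0,0],[0.4,0,0,0],[0.4,0,0,0],[0.4,0,0,0],[0.4,0,0,0],[0.4,0,0,0],[0,0,0,0]]}}

```text
clock: 8.07
eef_pos: [522.6, 79.7, 26.5]
tcp_rot: [3.141, -0.001, 0.292]
contact_force: [0.6, -0.9, 0.1]
opening: 0.002
```

```bash
python3 tip.py w6
```

```text
8.0667 [522.6  79.7  26.5] [ 3.141e+00 -1.000e-03  2.920e-01] [ 0.6 -0.9  0.1] [[-65.6  -0.3]]
knob px [256.4726431  208.94486532] [ 231  179   52   60 2376] [[-37.5  -0.2]]
tips [[-51.2, 2.8, 53.8], [-51.2, -4.0, 52.5], [-51.1, -4.0, 53.9]]
```

Emit:
{"method": "drive_tool", "body": {"deltas": [[0.4,0,0,0],[0.4,0,0,0],[0.4,0,0,0],[0.4,0,0,0],[0.4,0,0,0],[0.4,0,0,0],[0.4,0,0,0],[0.4,0,0,0]]}}

```text
clock: 8.78
eef_pos: [551.8, 88.5, 26.2]
tcp_rot: [-3.141, 0.001, 0.292]
contact_force: [-3.1, -1.7, 2.0]
opening: 0.0
```

Emit:
{"method": "drive_tool", "body": {"deltas": [[0.2,0,0,0],[0.2,0,0,0],[0.2,0,0,0],[0.1,0,0,0],[0,0,0,0]]}}

```text
clock: 9.2
eef_pos: [558.9, 90.6, 26.2]
tcp_rot: [3.142, -0.0, 0.292]
contact_force: [-0.6, -0.5, -0.6]
opening: 0.002
```

```bash
python3 tip.py w7
```

```text
9.2 [558.9  90.6  26.2] [ 3.142 -0.     0.292] [-0.6 -0.5 -0.6] [[-27.7   0. ]]
knob px [256.99681529 211.92129208] [ 231  186   52   53 2198] [[-0.9 -0.2]]
tips [[-12.8, 3.2, 53.2], [-13.1, 3.2, 53.7], [-12.4, -3.7, 52.9], [-13.6, -3.7, 52.6]]
```

View pics/w7.png

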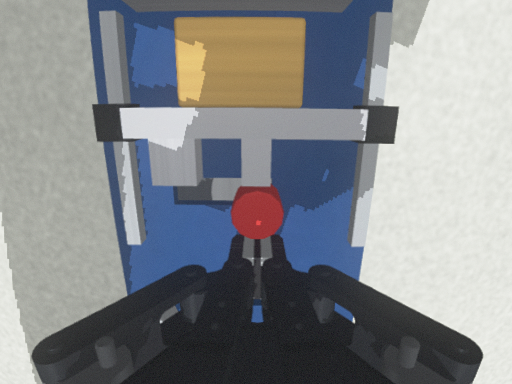

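The knob at (257,212) is about 3 mm short of the corner. The blank (bottom edge at row 107) is against the jaw and the jaw has nearly closed.

Emit:
{"method": "drive_tool", "body": {"deltas": [[0.15,0,0,0],[0.15,0,0,0],[0,0,0,0]]}}

```text
clock: 9.5
eef_pos: [561.9, 91.5, 26.3]
tcp_rot: [3.142, -0.0, 0.292]
contact_force: [-1.4, -1.0, -0.0]
opening: -0.001
```

Emit:
{"method": "drive_tool", "body": {"deltas": [[0.1,0,0,0],[0.1,0,0,0],[0,0,0,0]]}}

```text
clock: 9.75
eef_pos: [563.6, 92.1, 26.3]
tcp_rot: [-3.142, 0.0, 0.292]
contact_force: [-1.8, -0.2, -1.8]
opening: 0.001
```

```bash
python3 - <<'E'
from look import *
p,P=look("w8");f=np.load("pics/w8.npz")
h,s,v=cv2.split(cv2.cvtColor(p,cv2.COLOR_RGB2HSV))
m=((h>8)&(h<30)&(s>110)).astype(np.uint8);t=cv2.connectedComponentsWithStats(m);i=1+t[2][1:,4].argmax()
rc=cv2.minAreaRect(onplane(P,np.argwhere(t[1]==i)[:,::-1],40)[:,:2].astype(np.float32));print("blank",w2fix(F,np.array(rc[0])),rc)
# jaw bar column profile by depth at several columns
for u in(220,290):
    uv=np.array([(u,y) for y in range(0,200,1)]);c,D=ray(P,uv);X=c+D*f['d'][uv[:,1],uv[:,0]][:,None];q=w2fix(F,X[:,:2])
    k=(X[:,2]>43)&(X[:,2]<51);print(u,q[k,0].max().round(1),np.sort(q[k,0])[:3].round(1),q[k&(q[:,0]<75),0].max().round(1))
E
```

```text
9.75 [563.6  92.1  26.3] [-3.142  0.     0.292] [-1.8 -0.2 -1.8] [[-22.8   0.1]]
knob px [257.06153145 211.98769371] [ 231  186   52   53 2194] [[ 4.  -0.2]]
blank [[71.41923343  8.33249459]] ((651.695556640625, 126.47642517089844), (38.48883819580078, 58.366458892822266), 16.38906478881836)
220 95.8 [38.3 38.7 39.1] 51.3
290 96.1 [38.1 38.5 39.1] 51.0
```

Emit:
{"method": "drive_tool", "body": {"deltas": [[0.1,0,0,0],[0,0,0,0]]}}

```text
clock: 9.97
eef_pos: [563.7, 92.1, 26.2]
tcp_rot: [-3.141, 0.002, 0.292]
contact_force: [-4.9, -1.1, 1.5]
opening: -0.001
```

Emit:
{"method": "drive_tool", "body": {"deltas": [[0.1,0,0,0],[0,0,0,0]]}}

```text
clock: 10.13
eef_pos: [563.6, 92.1, 26.0]
tcp_rot: [-3.141, 0.004, 0.292]
contact_force: [-6.5, -2.9, 4.3]
opening: -0.002
```

```bash
python3 - <<'E'
from look import *
f=np.load("pics/w4.npz");P={k:f[k] for k in f}
v,u=np.mgrid[200:384,150:370];uv=np.c_[u.ravel(),v.ravel()];c,D=ray(P,uv);dep=f['d'][uv[:,1],uv[:,0]]
X=c+D*dep[:,None];q=w2fix(F,X[:,:2]);m=(dep>0)&(X[:,2]>60)&(q[:,0]<-65)
for z in range(70,130,4):
    k=m&(X[:,2]>=z)&(X[:,2]<z+4)
    if k.sum(): print("above tip",z-70,"dx max",np.percentile(q[k,0],98).round(1)+95,"y",q[k,1].min().round(1),q[k,1].max().round(1))
E
```

```text
above tip 0 dx max 12.200000000000003 y -9.3 11.6
above tip 4 dx max 12.200000000000003 y -12.9 12.8
above tip 8 dx max 12.200000000000003 y -13.7 13.3
above tip 12 dx max 12.200000000000003 y -14.0 13.4
above tip 16 dx max 12.299999999999997 y -13.9 13.5
above tip 20 dx max 12.200000000000003 y -13.8 12.7
above tip 24 dx max 12.299999999999997 y -13.8 12.8
above tip 28 dx max 12.299999999999997 y -13.9 12.8
above tip 32 dx max 12.299999999999997 y -9.1 9.4
above tip 36 dx max 14.099999999999994 y -21.8 20.8
above tip 40 dx max 14.700000000000003 y -30.8 30.3
above tip 44 dx max 14.799999999999997 y -35.3 33.4
above tip 48 dx max 14.599999999999994 y -37.7 36.9
above tip 52 dx max 13.599999999999994 y -40.7 39.1
above tip 56 dx max 13.799999999999997 y -41.3 38.4
```

Emit:
{"method": "drive_tool", "body": {"deltas": [[-0.6,0,0,0],[-1.2,0,0,0],[0,1.0,0,0],[0,1.4,0,0],[0,1.3,0,0],[0,0,0,0]]}}

```text
clock: 10.63
eef_pos: [561.0, 49.5, 26.7]
tcp_rot: [3.141, -0.002, 0.29]
contact_force: [-0.3, 0.4, 0.3]
opening: -0.001
```

Emit:
{"method": "drive_tool", "body": {"deltas": [[1.1,0,0,0],[1.1,0,0,0],[1.1,0,0,0],[0,0,0,0],[0,-0.4,0,0],[0,-0.4,0,0],[0,-0.4,0,0],[0,-0.3,0,0],[0,-0.3,0,0],[0,0,0,0]]}}

```text
clock: 11.47
eef_pos: [584.8, 79.4, 26.3]
tcp_rot: [-3.141, 0.0, 0.292]
contact_force: [0.5, -0.2, 0.5]
opening: 0.001
```

```bash
python3 look.py w9
```

```text
11.4667 [584.8  79.4  26.3] [-3.141  0.     0.292] [ 0.5 -0.2  0.5] [[ -6.  -18.1]]
knob px [205.1002445  241.85378973] [ 178  216   53   52 2045] [[4.7 7.2]]
```

View pics/w9.png

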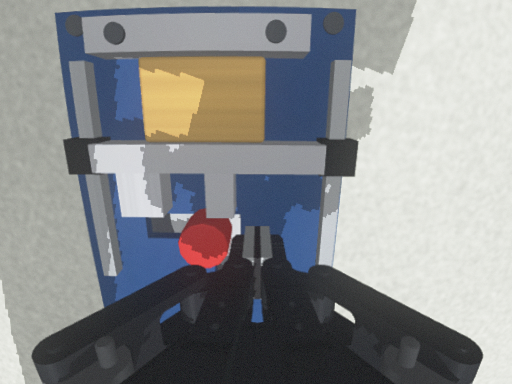

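The fingers are pushing the knob (205,240) round the corner into the short leg, and the prongs clear them on the far side. I'll continue.

Emit:
{"method": "drive_tool", "body": {"deltas": [[0,-0.4,0,0],[0,-0.4,0,0],[0,-0.4,0,0],[0,-0.4,0,0],[0,-0.4,0,0],[0,-0.4,0,0],[0,-0.3,0,0],[0,0,0,0]]}}

```text
clock: 12.18
eef_pos: [577.2, 105.2, 26.3]
tcp_rot: [-3.141, 0.0, 0.292]
contact_force: [0.2, 0.1, -0.4]
opening: 0.0
```

Emit:
{"method": "drive_tool", "body": {"deltas": [[0,-0.15,0,0],[0,-0.15,0,0],[0,0,0,0]]}}

```text
clock: 12.43
eef_pos: [576.5, 107.6, 26.3]
tcp_rot: [-3.142, 0.0, 0.292]
contact_force: [-0.8, -1.0, -0.2]
opening: -0.001
```

```bash
python3 look.py w10
```

```text
12.4333 [576.5 107.6  26.3] [-3.142  0.     0.292] [-0.8 -1.  -0.2] [[-6.  11.3]]
knob px [206.0877193  241.98489279] [ 179  214   53   54 2052] [[ 4.7 36.1]]
```

Emit:
{"method": "drive_tool", "body": {"deltas": [[0,-0.1,0,0],[0,-0.1,0,0],[0,-0.05,0,0],[0,0,0,0]]}}

```text
clock: 12.82
eef_pos: [575.9, 109.9, 26.3]
tcp_rot: [-3.142, 0.0, 0.292]
contact_force: [-0.2, 0.0, 0.5]
opening: -0.001
```

Emit:
{"method": "drive_tool", "body": {"deltas": [[0,-0.1,0,0],[0,0,0,0]]}}

```text
clock: 12.98
eef_pos: [575.6, 110.8, 26.3]
tcp_rot: [3.142, 0.0, 0.292]
contact_force: [-0.2, -0.8, 0.3]
opening: 0.005
```

Emit:
{"method": "drive_tool", "body": {"deltas": [[0,-0.1,0,0],[0,0,0,0]]}}

```text
clock: 13.15
eef_pos: [575.5, 111.4, 26.5]
tcp_rot: [3.141, -0.0, 0.292]
contact_force: [0.5, -4.6, 2.4]
opening: 0.003
```

```bash
python3 look.py w11
```

```text
13.15 [575.5 111.4  26.5] [ 3.141 -0.     0.292] [ 0.5 -4.6  2.4] [[-5.9 15.3]]
knob px [206.86907115 242.41798419] [ 180  219   53   49 2024] [[ 4.4 39.7]]
```

Emit:
{"method": "drive_tool", "body": {"deltas": [[0,0,0,0],[0,0,0,0],[0,0.4,0,0],[0,0.8,0,0],[0,1,0,0],[0,0,-1,0],[0,0,-2,0],[0,0,-3,0],[0,0,-3,0],[-2,0,-3,0],[-3,0,-3,0],[0,0,0,0]]}}

```text
clock: 14.2
eef_pos: [532.9, 75.6, 181.4]
tcp_rot: [3.141, -0.004, 0.291]
contact_force: [0.9, 1.2, 0.1]
opening: -0.001
```

```bash
python3 - <<'E'
from look import *
p,P=look("w12");f=np.load("pics/w12.npz")
h,s,v=cv2.split(cv2.cvtColor(p,cv2.COLOR_RGB2HSV))
m=((h>8)&(h<30)&(s>110)).astype(np.uint8);t=cv2.connectedComponentsWithStats(m);i=1+t[2][1:,4].argmax()
rc=cv2.minAreaRect(onplane(P,np.argwhere(t[1]==i)[:,::-1],40)[:,:2].astype(np.float32));print("blank",w2fix(F,np.array(rc[0])),rc)
b=(h>95)&(h<135)&(s>110);b[235:]=0
rc=cv2.minAreaRect(onplane(P,np.argwhere(b)[:,::-1],28)[:,:2].astype(np.float32));print("deck",rc)
E
```

```text
14.2 [532.9  75.6 181.4] [ 3.141 -0.004  0.291] [0.9 1.2 0.1] [[-56.9  -7.1]]
knob px [209.43083004 124.24110672] [197 113  26  24 506] [[ 2.  39.9]]
blank [[71.87538107  8.1073887 ]] ((652.1965942382812, 126.3886489868164), (36.88513946533203, 57.81845474243164), 16.464933395385742)
deck ((583.9678344726562, 107.91658782958984), (227.66079711914062, 147.63597106933594), 16.31804084777832)
```

View pics/w12.png

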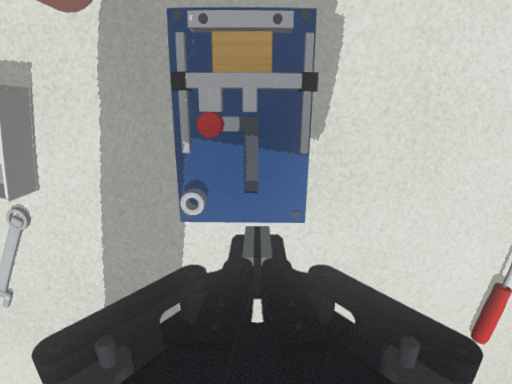

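The knob (209,124) is at the end of the short leg, the jaw is closed and the blank is square against the stop. The collet and tools have not moved and the robot is clear.

```bash
python3 -c "
from rig import job;print(job.sign_off())"
```

```text
the job is handed in; nothing more can be done
None
```

The clamp is closed and locked, and I handed the job in at about 14 s of the 35 s allowed. I pushed the knob along the long leg until it stalled at the corner (about 7 N). I then went round to its free side and pushed it along the short leg until it stalled again (about 5 N).

**Last checks, from the wrist camera before sign-off:**
- **Knob:** at about (2, 40) mm in the fixture frame, so home at the end of the short leg. The x reading includes roughly 1–2 mm of bias in my fixture estimate.
- **Jaw:** I last measured its position at the corner, where it was closed. In the final picture it still looks closed.
- **Blank:** centre at x of about 72 mm, and square to the stop within about 0.003 rad.
- **Bystanders:** the collet, wrench and screwdriver looked unmoved in the final picture. I did not re-measure any bystander.
- **Robot:** fingers clear of everything.

**What disagreed:** the interface says the fingertips stand 17 mm ahead of the TCP. The depth picture showed the shut tips about 9 mm behind it. Because of that, my first push passed over the knob without touching it. I then set the height from camera depth, and the second push worked.

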